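Clear the kettle and roll the canister window-up

ROBOT

A 6-joint arm with a two-finger parallel gripper is mounted at the origin on the work surface. World frame = base frame: x ahead of the robot, y to its left, z up, the work surface at z = 0. Lengths are in m, angles in rad, forces in N, time in s.
With the tool pointing down it reaches from about 0.3 to 0.775 m from the base axis. Payload 14.6 kg.
Tool frame: the origin (TCP) lies where the fingers leave the gripper's body, on its centre line; the fingertips stand 97 mm ahead of it and the grasp point (between the pads) lies 78 mm ahead of it; z points along the fingers, y is the line along which they close (so a half turn about z gives the same grasp; the last joint's range is limited). The gripper opens to 94 mm and grips with 3 to 60 N. Pads are 16 mm wide; open, the fingers measure 119 mm over their backs; the gripper's body (75 mm by 177 mm) begins 78 mm behind the grasp point.
Start: joints at [1.102, 0.3, 1.521, -0, 1.321, -0.067], TCP at [0.215, 0.506, 0.303] pointing down, gripper open.
Joint ranges: [-3.03, 3.03], [-0.79, 2.21], [0.23, 2.52], [-1.04, 4.18], [0, 3.07], [-2.55, 2.55]. Speed limits (rad/s): [2.22, 2.22, 2.57, 3.14, 3.14, 3.14].

INTERFACE

Orientations are given as [roll, pitch, yaw] about the fixed x, y, z axes, in that order (R = Rz(yaw) Ry(pitch) Rx(roll)).
In Python, from rig import env gives the robot as it stands. Calls block until the motion is done:
- env.move_ptp(position, orientation): joint-space move of the TCP to a pose.
- env.movel(position, orientation=None, v=0.15): straight line of the TCP; orientation=None keeps the orientation; v is the mean speed in m/s.
- env.move_joints(angles): joint-space move.
- env.move_gripper(opening): opening from 0.0 (shut) to 1.0 (fully open); the grip force is fixed at half the most; returns when the fingers have stopped.
- env.pause(seconds).
- env.inverse_kinematics(position, orientation): joint angles nearest the present ones, or None.
- env.state(): the state.
- env.read_camera(name): name is "side" or "top"; returns a dict with "color" (420x560x3 uint8, red, green, blue), "range_z" (420x560 float32, m along the optical axis (not along the pixel's ray), 0 where there is no reading), "vertical_fov" (degrees; the focal length in pixels is half the picture's height over the tangent of half this angle, whatever the lens; pixels are square), "cx", "cy" (the principal point, pixels), "origin" and "orientation" of the camera in the world. Camera axes: x right, y up, looking along -z (the intrinsics and any distortion apply to the point x, -y, -z); pixel columns grow to the right and rows downward; lengths in m; the calibration is good to about 2 mm. A picture is of the moment at which its call begins.
A pose or a line that the arm cannot do raises env.Unreachable and nothing moves.
- env.job_done(): hands the job in; it is judged then, once.
The state is a dict: "clock": time; "joint_positions": joint angles; "joint_vel": joint speeds; "effort": joint torques, N m; "tcp_pos": TCP position; "ee_rot": TCP orientation; "force": force on the tool from outside, world axes, zero at the start; "ft_torque": the same for the moment, N m; "finger_gap": opening from 0.0 (shut) to 1.0 (fully open); "grasp_force": force on a finger pad.
Only numpy, scipy, OpenCV 4.12 (cv2) and the standard library are available. Lean on these libraries where they do the work, as an engineer would, in place of code of your own. Each camera call takes 0.05 s, during which the arm holds its last target. There are 200 camera calls.

TASK

First lift the kettle by its handle off the wooden riser and stand it upright, wholly on the round cork trivet on the counter. Then roll the canister that lies on the riser along the deck, without picking it up, until its long sight window faces straight up, and leave it lying still there on the riser. Do not disturb the mug, the pepper mill, the glass bowl or the amber jar.

Things in the scene. Friction and masses are not known exactly. Their poses are not given: they have to be found in the camera images.
- riser: Fixed wooden counter riser (a low bench): deck 170 mm along its own x, 460 mm along its own y, flat deck top 40 mm above its origin. Across each end of the deck stands a low rail, 14 mm thick, 22 mm above the deck, inner faces at own y = -216 and +216 mm. Origin: centre of its footprint on the counter; z up.
- canister: Round metal canister, 60 mm diameter, 140 mm long, 0.35 kg, lying on the riser deck near one end (kettle near the other), long axis along the riser's x: it rolls along the riser's y, 188 mm a turn, and stops when let go. Origin: its centre. Own z = long axis; own x points out through the middle of the sight window, a flush black strip 18 x 86 mm along its side, which starts sideways or underneath.
- kettle: Steel stove kettle about 0.55 kg, standing on the riser deck: flat foot 90 mm in diameter, belly 110 mm in diameter, lid knob top at 99 mm, overall height 148 mm. Fixed arch handle over the top, lying along its own x; spout towards own +x, its tip 92 mm from the axis and up to 87 mm high. Origin: centre of its underside; z up.
- kettle_handle (a point): Middle of the kettle's black handle grip, 140 mm straight above the kettle's origin. The grip is a level bar 60 mm along the kettle's own x, 16 mm wide (kettle's y) and 16 mm high, with 30 mm of free space beneath it.
- trivet: Fixed round cork trivet on the counter, 132 mm in diameter, 8 mm high. Origin: centre of its underside; its top is 8 mm above.
- mug: White mug with a side handle (towards own +y), radius 37 mm, 85 mm high, standing on the counter; leave it alone. Origin: centre of its underside.
- mill: Dark wooden pepper mill, radius 30 mm, 120 mm high, standing on the counter; leave it alone. Origin: centre of its underside.
- bowl: Glass bowl, radius 50 mm, 50 mm high, standing on the counter beyond one end of the riser; leave it alone. Origin: centre of its underside.
- jar: Amber glass jar with a steel cap, radius 36 mm, 110 mm high, standing on the counter beyond one end of the riser; leave it alone. Origin: centre of its underside.
Things that resemble listed ones, but are neither listed nor needed, are in the scene too. What is shaped like the canister but red is not meant.

How it is judged:
By the outcome, as a careful person would: the job done as asked, in the order asked, and still so for the second after the job is handed in, with the robot touching nothing.
It also fails if it takes over 67 s, if anything falls off the work surface, if the arm or the gripper's body presses on something with over 40 N, if the wrist force passes 120 N, or if a joint passes its speed limit or range.

## Working session

There is one attempt and no reset: what is moved stays moved. The work goes in short steps, each a Python script; the robot and the scene stay as the last script left them, time stands still between calls to the robot, and variables do not carry over. Pictures are saved under pics/ and viewed, at most 10 in all, crops included, and the job is handed in when it is done.

```bash
ls; mkdir -p pics
cat > h.py <<'E'
import numpy as np, cv2
from scipy.spatial.transform import Rotation as R
from rig import env
def cam(n):
    c=env.read_camera(n); return c
def Rm(c):
    o=np.array(c["orientation"],float)
    return o if o.shape==(3,3) else R.from_euler('xyz',o).as_matrix() if o.size==3 else None
def cloud(c):
    h,w=c["range_z"].shape; f=h/2/np.tan(np.radians(c["vertical_fov"])/2)
    v,u=np.mgrid[:h,:w].astype(float); z=c["range_z"]
    if 'K' in c: pass
    p=np.dstack([(u-c["cx"])/f*z,-(v-c["cy"])/f*z,-z])
    P=p@Rm(c).T+np.array(c["origin"]); P[z==0]=np.nan
    return P
def save(c,name,box=None,s=1):
    im=c["color"][...,::-1]
    if box: u0,v0,u1,v1=box; im=im[v0:v1,u0:u1]
    cv2.imwrite("pics/"+name,cv2.resize(im,None,fx=s,fy=s,interpolation=cv2.INTER_CUBIC))
E
python3 - <<'E'
from h import *
for n in("top","side"):
    c=cam(n); save(c,n+"1.png"); print({k:v for k,v in c.items() if k not in("color","range_z")})
    np.savez("c_"+n,P=cloud(c),color=c["color"])
s=env.state(); print(s)
E
```

```text
pics
{'vertical_fov': 51.352555290781744, 'cx': 276.77597088123287, 'cy': 213.7303408553923, 'origin': array([ 0.47269341, -0.06005257,  1.3126521 ]), 'orientation': array([ 0.04311346, -0.0122331 , -1.5934977 ])}
{'vertical_fov': 46.80210208285953, 'cx': 278.37726544025327, 'cy': 206.0994777611623, 'origin': array([-0.15142212, -0.83916586,  0.73813893]), 'orientation': array([ 1.04760184, -0.01940673, -0.72235032])}
{'clock': 0.1, 'joint_positions': array([ 1.10236798e+00,  3.00432539e-01,  1.52149835e+00, -2.61463174e-05,
        1.32071748e+00, -6.66347700e-02]), 'joint_vel': array([-0.00185871,  0.00012781, -0.00302982, -0.00085244,  0.00014085,
        0.00119071]), 'effort': array([-6.49764424e-04, -5.32636857e+01, -3.53282332e+01,  7.09492341e-02,
        2.34367879e-02, -7.76543766e-05]), 'tcp_pos': array([0.2150537 , 0.50607164, 0.30214243]), 'ee_rot': array([-3.14053759e+00, -4.50256333e-05,  2.73980554e+00]), 'force': array([-0.76274402, -0.58338944,  0.02878006]), 'ft_torque': array([-0.0010816 ,  0.01750366,  0.0238818 ]), 'grasp_force': 0.0, 'finger_gap': 1.0016157233687446}
```

View pics/top1.png

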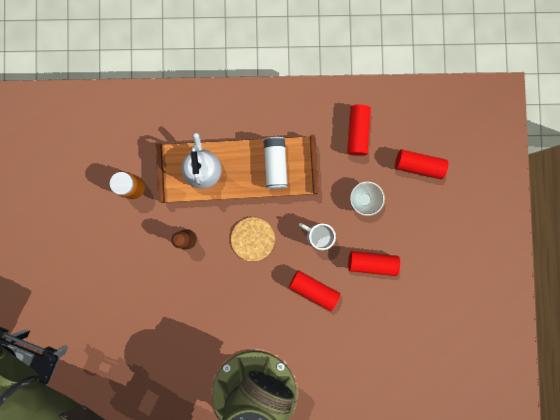

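View pics/side1.png

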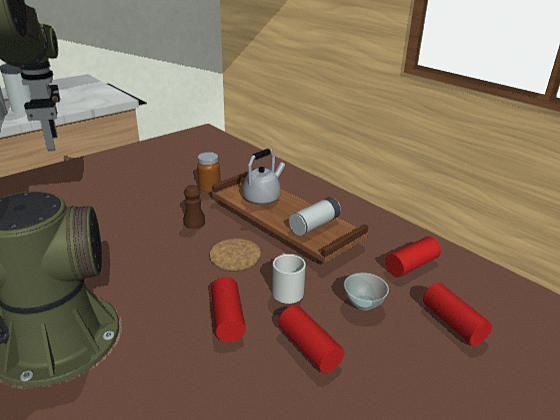

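The top view shows the kettle at (202,168) with its spout towards (198,140). The canister is at (275,163), the trivet at (252,239), the mug at (321,237) with its handle at (303,228), the mill at (184,240), the jar at (125,185) and the bowl at (367,199). The side view agrees. Canister-shaped candidates are the white/metal one lying on the riser at (275,163) and four red ones at (359,130), (422,164), (374,264) and (315,291). The one on the riser fits: it is not red and it lies on the deck. I'll confirm it in an enlarged crop and measure.

```bash
cat > meas.py <<'E'
from h import *
def circ(p):
    A=np.c_[p[:,:2],np.ones(len(p))]; s=np.linalg.lstsq(A,(p[:,:2]**2).sum(1),rcond=None)[0]
    c=s[:2]/2; return c,np.sqrt(s[2]+c@c)
def reg(P,u0,v0,u1,v1): return P[v0:v1,u0:u1].reshape(-1,3)
E
python3 - <<'E'
from meas import *
np.set_printoptions(precision=4,suppress=True)
d=np.load("c_top.npz"); P=d["P"]; d2=np.load("c_side.npz")
t=cv2.resize(d["color"][125:210,150:330],None,fx=4.4,fy=4.4,interpolation=cv2.INTER_CUBIC)[:290]
s=cv2.resize(d2["color"][190:245,280:375],None,fx=5,fy=5,interpolation=cv2.INTER_CUBIC)
o=np.zeros((570,795,3),np.uint8);o[:t.shape[0],:min(795,t.shape[1])]=t[:,:795];o[295:295+s.shape[0],:s.shape[1]]=s[:275]
cv2.imwrite("pics/crop1.png",o[...,::-1])
print("counter z", np.nanmedian(P[300:340,420:500,2]))
# deck
r=reg(P,155,130,325,210); dk=r[(abs(r[:,2]-.04)<.006)]
(c,sz,a)=cv2.minAreaRect(dk[:,:2].astype(np.float32)); print("deck z",np.median(dk[:,2]),"rect",c,sz,a)
rl=r[abs(r[:,2]-.062)<.004]; 
for k,b in(("railL",(155,135,172,210)),("railR",(305,130,325,205))):
    q=reg(P,*b); q=q[abs(q[:,2]-.062)<.005]; print(k,len(q),q.mean(0),cv2.minAreaRect(q[:,:2].astype(np.float32)))
# trivet
q=reg(P,220,210,285,270); q=q[(q[:,2]>.004)&(q[:,2]<.014)]; print("trivet",len(q),cv2.minEnclosingCircle(q[:,:2].astype(np.float32)),np.median(q[:,2]))
q=reg(P,255,128,296,200); q=q[q[:,2]>.068]; print("can rect",cv2.minAreaRect(q[:,:2].astype(np.float32)),q[:,2].max(),q.mean(0))
# kettle
q=reg(P,175,128,230,195); h=q[q[:,2]>.165]; print("handle",len(h),np.median(h,0),cv2.minAreaRect(h[:,:2].astype(np.float32)),h[:,2].max())
b=q[(q[:,2]>.065)&(q[:,2]<.13)]; print("kettle",len(b),cv2.minAreaRect(b[:,:2].astype(np.float32)))
for k,bx,z in(("mug",(295,215,345,255),.06),("mill",(165,220,205,258),.08),("bowl",(340,175,392,222),.03),("jar",(100,165,150,205),.1)):
    q=reg(P,*bx); q=q[q[:,2]>z]; print(k,q.mean(0),q[:,2].max(),q.min(0),q.max(0))
E
```

```text
counter z -0.0005947490273010558
deck z 0.04017125690412193 rect (0.662006139755249, 0.034939005970954895) (0.17103251814842224, 0.4568619430065155) 1.9804807901382446
railL 294 [0.6528 0.258  0.062 ] ((0.6540001034736633, 0.2586895525455475), (0.1684279590845108, 0.016433119773864746), 1.5300476551055908)
railR 267 [ 0.6687 -0.1864  0.0618] ((0.669366717338562, -0.1867767870426178), (0.16660253703594208, 0.014376985840499401), 2.017198085784912)
trivet 1599 ((0.45503807067871094, -0.0014050230383872986), 0.12293867021799088) 0.007861902721915559
can rect ((0.6717097759246826, -0.07423552870750427), (0.14054445922374725, 0.059462398290634155), 1.7559170722961426) 0.10877475142524395 [ 0.6705 -0.074   0.0937]
handle 202 [0.6568 0.1357 0.1866] ((0.6586933135986328, 0.13612040877342224), (0.09867825359106064, 0.016088398173451424), 5.367458343505859) 0.19347573279874308
kettle 1093 ((0.6706796884536743, 0.13016948103904724), (0.10815998166799545, 0.1329946666955948), 62.488948822021484)
mug [ 0.4648 -0.1935  0.0789] 0.09209252611615293 [ 0.4232 -0.2362  0.0601] [ 0.4965 -0.1424  0.0921]
mill [0.4604 0.1922 0.1114] 0.12276528734556202 [0.4385 0.1724 0.08  ] [0.4829 0.2176 0.1228]
bowl [ 0.5696 -0.3478  0.0435] 0.055957955501701795 [ 0.5199 -0.3874  0.03  ] [ 0.6159 -0.2896  0.056 ]
jar [0.6189 0.3513 0.1102] 0.11807252517474276 [0.588  0.3209 0.1001] [0.6497 0.3839 0.1181]
```

View pics/crop1.png

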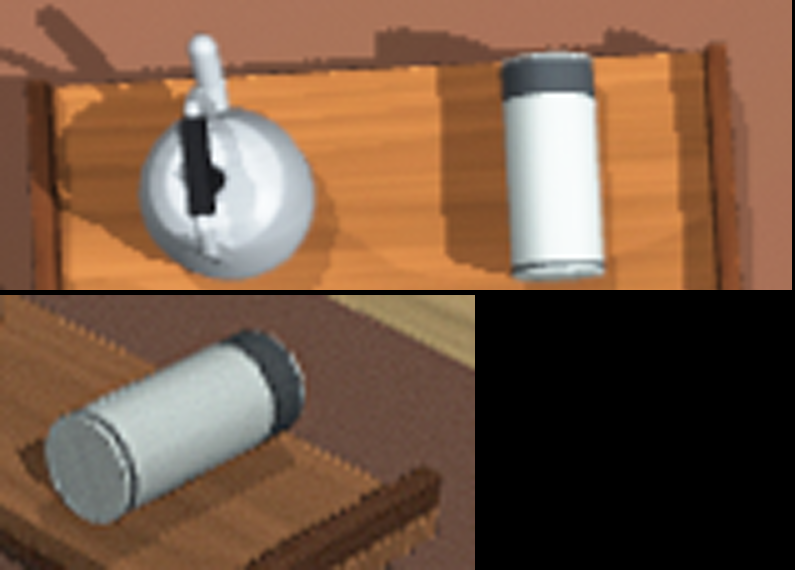

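The crop confirms the target: the white canister with the grey cap on the riser, 60 x 140 mm with its top at about 0.10 m. No window shows in either view, so it must be low or underneath, towards +y. The kettle grip runs along about 5° yaw, with its centre near (0.659, 0.136) and its top at 0.187 m (0.188 expected). The deck is 171 mm wide at z = 0.040, as it should be. Next I'll refine the trivet and grip by colour and make the grasp.

```bash
cat >> h.py <<'E'
def rpy(yaw): return [np.pi,0,yaw]
def best_yaw(p,yaw):
    q0=env.state()["joint_positions"]; c=[]
    for y in(yaw,yaw+np.pi,yaw-np.pi):
        q=env.inverse_kinematics(list(p),rpy(y))
        if q is not None: c.append((abs(np.array(q)-q0).max(),y,q))
    return min(c,key=lambda t:t[0])
E
python3 - <<'E'
from meas import *
np.set_printoptions(precision=4,suppress=True)
d=np.load("c_top.npz"); P=d["P"]; C=d["color"].astype(int)
hsv=cv2.cvtColor(d["color"],cv2.COLOR_RGB2HSV)
m=np.zeros(P.shape[:2],np.uint8); m[212:268,224:282]=1
m&=((P[...,2]>.004)&(P[...,2]<.014)).astype(np.uint8)
cn=max(cv2.findContours(m,cv2.RETR_EXTERNAL,cv2.CHAIN_APPROX_NONE)[0],key=cv2.contourArea)[:,0]
q=P[cn[:,1],cn[:,0]]; c,r=circ(q)
k=abs(np.hypot(*(q[:,:2]-c).T)-r)<.004; tc,r=circ(q[k]); print("trivet",tc,r,k.sum())
m=(C.max(2)<60)&(P[...,2]>.172); m[:,:175]=0;m[:,230:]=0;m[200:]=0
g=P[m]; (gc,gs,ga)=cv2.minAreaRect(g[:,:2].astype(np.float32)); print("grip",m.sum(),gc,gs,ga,g[:,2].max(),np.median(g[:,2]))
np.save("trivet.npy",tc)
yaw=np.radians(ga if gs[0]>gs[1] else ga-90); print("yaw",yaw)
gc=np.array(gc)
assert abs(r-.066)<.004 and max(gs)>.05 and abs(yaw)<.3 and abs(gc-[.6587,.136]).max()<.008
np.save("grip.npy",[*gc,yaw])
p=[*gc,.36]; b=best_yaw(p,yaw); print(b[0],b[1],b[2])
env.move_ptp(p,rpy(b[1])); env.movel([*gc,.258],v=.12)
save(cam("side"),"grasp.png",(170,60,370,210),4)
env.move_gripper(0.0); s=env.state(); print(s["clock"],s["finger_gap"],s["grasp_force"],s["force"],s["tcp_pos"],s["ee_rot"])
E
```

```text
trivet [ 0.4561 -0.0028] 0.06439304027954267 139
grip 118 (0.6586389541625977, 0.13512758910655975) (0.05605402588844299, 0.012956994585692883) 4.5297465324401855 0.19347573279874308 0.18815983841210582
yaw 0.07905899127187738
1.4353288678654241 3.2206516448616704 [ 0.1479  0.5578  1.0282  0.      1.5557 -1.502 ]
4.4083 0.16855296278530843 29.999897181987762 [-0.3233  1.0433 -0.1002] [0.6586 0.1352 0.258 ] [ 3.1415  0.     -3.0625]
```

View pics/grasp.png

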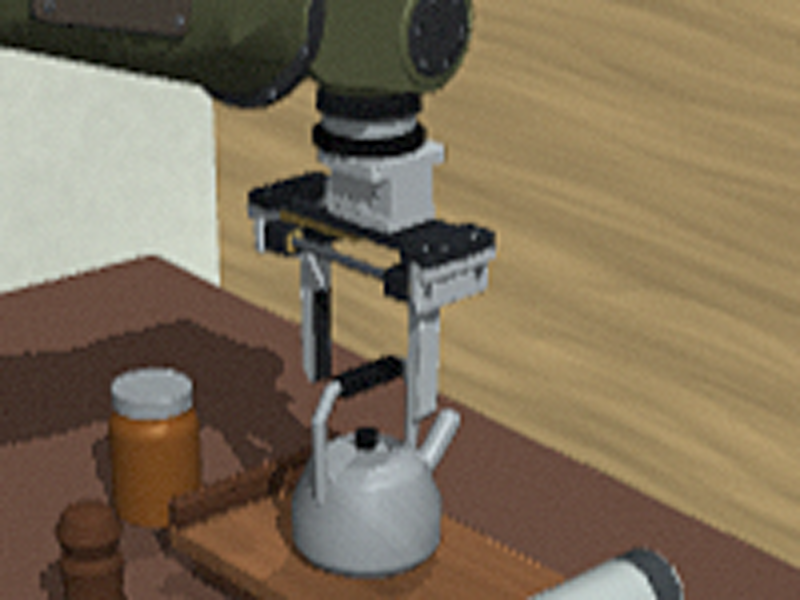

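The open fingers straddled the black grip at crop (370,375), and the gap on closing was 15.8 mm, which matches the 16 mm grip. Now I'll lift and carry.

Run:
```python
from meas import *
np.set_printoptions(precision=4,suppress=True)
tc=np.load("trivet.npy"); g=np.load("grip.npy")
env.movel([g[0],g[1],.36],v=.12); s=env.state(); print(s["force"],s["finger_gap"],s["ft_torque"])
env.movel([*tc,.36],v=.2); env.movel([*tc,.236],v=.12); env.pause(.2)
f0=env.state()["force"][2]; z=.236
while z>.221:
    z-=.0015; env.movel([*tc,z],v=.03); f=env.state()["force"][2]
    if f-f0>2.5: break
print("z",z,f0,f)
save(cam("side"),"place.png",(150,130,350,280),4)
c=cam("side"); 
env.move_gripper(.9); print(env.state()["force"],env.state()["clock"])
env.movel([*tc,.34],v=.15)
s=env.state(); print(s["clock"])
```

```text
[-0.3338 -0.129  -6.7585] 0.16327948551723936 [ 0.0907  0.0039 -0.0006]
z 0.22549999999999998 -6.412205192054529 0.023799240381396275
[-0.5376  0.0592 -0.3626] 11.1583
12.075
```

View pics/place.png

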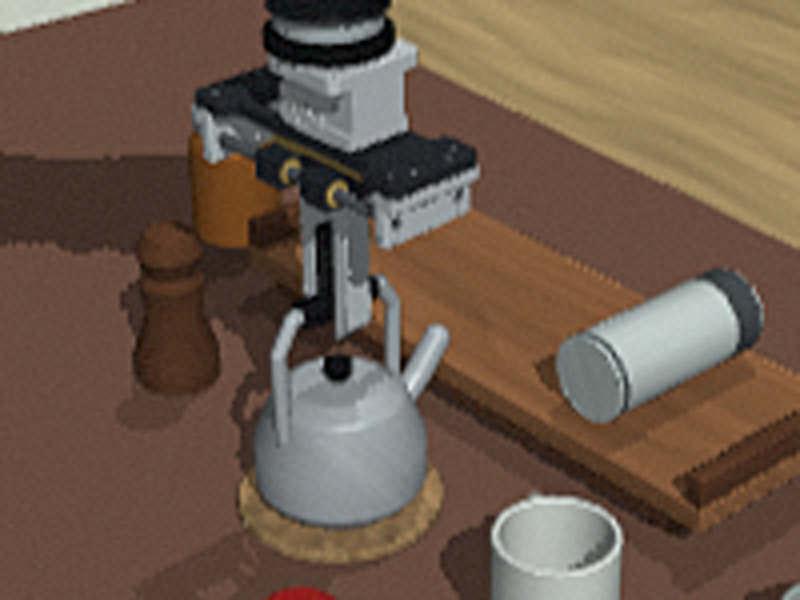

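The kettle stands on the trivet, with contact felt at z = 0.2255 (0.226 expected). The canister is unchanged. Next I'll cage it loosely between the fingers, push it about 60 mm towards +y, and look.

```bash
cat >> meas.py <<'E'
RY=np.radians(1.9); DY=np.array([-np.sin(RY),np.cos(RY)])
def canpose(P):
    m=(P[...,2]>.068)&(P[...,2]<.115)&(abs(P[...,0]-.665)<.1)&(P[...,1]>-.165)&(P[...,1]<.235)
    q=P[m]; c,s,a=cv2.minAreaRect(q[:,:2].astype(np.float32))
    if s[0]<s[1]: a-=90
    return np.array(c),s,a
def push(c,d,yaw,tcz=.149):
    """cage the can at c (axis yaw) and roll by d along the riser's y"""
    u=np.array([-np.sin(yaw),np.cos(yaw)]); cl=.0066*np.sign(d)
    p=[*c,.235]; b=best_yaw(p,yaw)[1]
    env.move_ptp(p,rpy(b)); env.move_gripper(.78)
    env.movel([*c,tcz],v=.12)
    e=c+DY*(d+cl); env.movel([*e,tcz],v=.05); f=env.state()["force"]; env.pause(.2)
    e=e-DY*cl; env.movel([*e,tcz],v=.05); env.movel([*e,.235],v=.15)
    return f
def away(): env.move_ptp([.40,.22,.30],rpy(best_yaw([.40,.22,.30],0)[1]))
E
python3 - <<'E'
from meas import *
np.set_printoptions(precision=4,suppress=True)
c0,s,a=canpose(cloud(cam("top"))); print(c0,s,a)
c0=np.array([.6717,-.0742]) if abs(c0-[.6717,-.0742]).max()>.004 else c0
print(push(c0,.06,RY)); away()
c=cam("top"); P=cloud(c); np.savez("t2",P=P,color=c["color"]); print(canpose(P)); s=cam("side")
print(env.state()["clock"])
t=cv2.resize(c["color"][125:210,150:330],None,fx=4.4,fy=4.4,interpolation=cv2.INTER_CUBIC)[:290,:790]
q=cv2.resize(s["color"][175:245,230:375],None,fx=4,fy=4,interpolation=cv2.INTER_CUBIC)
o=np.zeros((580,790,3),np.uint8);o[:t.shape[0],:t.shape[1]]=t;o[295:295+q.shape[0],:q.shape[1]]=q
cv2.imwrite("pics/roll1.png",o[...,::-1])
E
```

```text
[ 0.6718 -0.0743] (0.14055971801280975, 0.05955751612782478) 1.7719703912734985
[-0.3193 -0.4118 -0.4906]
(array([ 0.6698, -0.0172]), (0.14067120850086212, 0.0615086667239666), 2.0662477016448975)
18.5417
```

View pics/roll1.png

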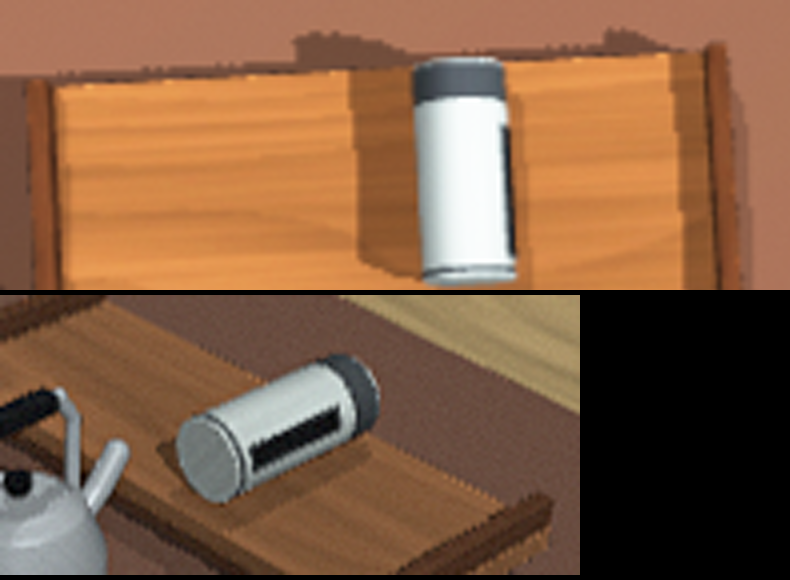

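The window is now visible as a black strip at the canister's -y side: top crop (508,190), side crop (295,440). I'll compute its angle from the black pixels' 3-D positions and roll the rest.

```bash
cat >> meas.py <<'E'
def window(n,c,axis_deg):
    """angle of the strip (deg from up, + towards +y), its span, count"""
    k=cam(n); P=cloud(k); a=np.radians(axis_deg)
    u=np.array([np.cos(a),np.sin(a)]); v=np.array([-u[1],u[0]])
    d=P[...,:2]-c; s=d@u; t=d@v; z=P[...,2]-.07
    m=(abs(s)<.043)&(np.hypot(t,z)<.036)&(np.hypot(t,z)>.024)&(z>-.025)
    dark=m&(k["color"].max(2)<70)
    th=np.degrees(np.arctan2(t,z)); x=th[dark]
    if len(x)<5: return None
    lo,hi=np.percentile(x,[2,98]); return round((lo+hi)/2,1),round(np.median(x),1),round(hi-lo,1),len(x)
E
python3 - <<'E'
from meas import *
c,s,a=canpose(cloud(cam("top"))); print(c,s,a)
for n in("top","side"): print(n,window(n,c,a))
w=window("side",c,a)
d=np.radians(-w[0])*.03; print("roll",d)
assert .015<d<.06
push(c,d*57/60,np.radians(a)); away()
c,s,a=canpose(cloud(cam("top"))); print(c,s,a)
for n in("top","side"): print(n,window(n,c,a))
print(env.state()["clock"])
E
```

```text
[ 0.66978687 -0.01721577] (0.1408233791589737, 0.061335477977991104) 1.9397144317626953
top (np.float64(-77.8), np.float64(-75.3), np.float64(21.6), 21)
side (np.float64(-77.1), np.float64(-76.0), np.float64(29.4), 101)
roll 0.04005530633326986
[0.66826451 0.01841036] (0.1399916112422943, 0.05986865982413292) 1.8625621795654297
top (np.float64(-8.2), np.float64(-8.0), np.float64(23.3), 103)
side (np.float64(-38.7), np.float64(-11.6), np.float64(87.2), 71)
24.875
```

The window is now about 8–11° short of up. I'll refine the estimate sub-pixel (darkness-weighted strip against a fitted cylinder), make a small roll, and check again.

```bash
cat >> meas.py <<'E'
from scipy.optimize import least_squares
def fine(a=1.9,n=4):
    """can pose by cylinder fit and the strip's angle, both cameras pooled separately"""
    c,_,_=canpose(cloud(cam("top"))); a=np.radians(a); u=np.array([np.cos(a),np.sin(a)]); v=np.array([-u[1],u[0]]); out={}
    for nm in("top","side"):
        T=[];Z=[];W=[]
        for i in range(n):
            k=cam(nm); P=cloud(k); d=P[...,:2]-c; s=d@u; t=d@v; z=P[...,2]
            m=(abs(s)<.036)&(np.hypot(t,z-.07)<.036)&(z>.05)
            T.append(t[m]);Z.append(z[m]);W.append(k["color"].max(2)[m].astype(float))
        T,Z,W=map(np.concatenate,(T,Z,W))
        f=least_squares(lambda p:np.hypot(T-p[0],Z-p[1])-.03,[0,.07],loss="soft_l1",f_scale=.001).x
        th=np.degrees(np.arctan2(T-f[0],Z-f[1])); near=abs(th)<(45 if nm=="top" else 38)
        w=np.clip(130-W,0,100)*near
        out[nm]=dict(t0=round(f[0]*1e3,2),z0=round(f[1]*1e3,2),ang=round((w*th).sum()/w.sum(),2),span=np.percentile(th[near&(W<100)],[2,98]).round(1))
    return c,out
E
python3 - <<'E'
from meas import *
c,o=fine(); print(c,o)
c=c+DY*o["top"]["t0"]*1e-3
ang=o["top"]["ang"]; d=np.radians(-ang)*.03; print("roll",d)
assert 0<d<.009
push(c,d+.0024,RY); away()
c,o=fine(); print(c,o,canpose(cloud(cam("top")))[2])
k=cam("top"); s=cam("side"); print(env.state()["clock"])
t=cv2.resize(k["color"][125:210,180:310],None,fx=5,fy=5,interpolation=cv2.INTER_CUBIC)[:290]
q=cv2.resize(s["color"][165:240,220:365],None,fx=3.8,fy=3.8,interpolation=cv2.INTER_CUBIC)
z=np.zeros((585,790,3),np.uint8);z[:t.shape[0],:t.shape[1]]=t;z[295:295+q.shape[0],:q.shape[1]]=q
cv2.imwrite("pics/roll2.png",z[...,::-1])
E
```

```text
[0.66824329 0.01851424] {'top': {'t0': np.float64(-0.02), 'z0': np.float64(70.45), 'ang': np.float64(-8.29), 'span': array([-21.2,   4.2])}, 'side': {'t0': np.float64(-2.59), 'z0': np.float64(68.8), 'ang': np.float64(-5.12), 'span': array([-22. ,  23.9])}}
roll 0.004340633849709897
[0.6683417  0.02286563] {'top': {'t0': np.float64(0.08), 'z0': np.float64(70.42), 'ang': np.float64(-0.23), 'span': array([-12.6,  11.9])}, 'side': {'t0': np.float64(-2.45), 'z0': np.float64(68.77), 'ang': np.float64(1.4), 'span': array([-14.6,  24.6])}} 1.8696755170822144
31.2
```

View pics/roll2.png

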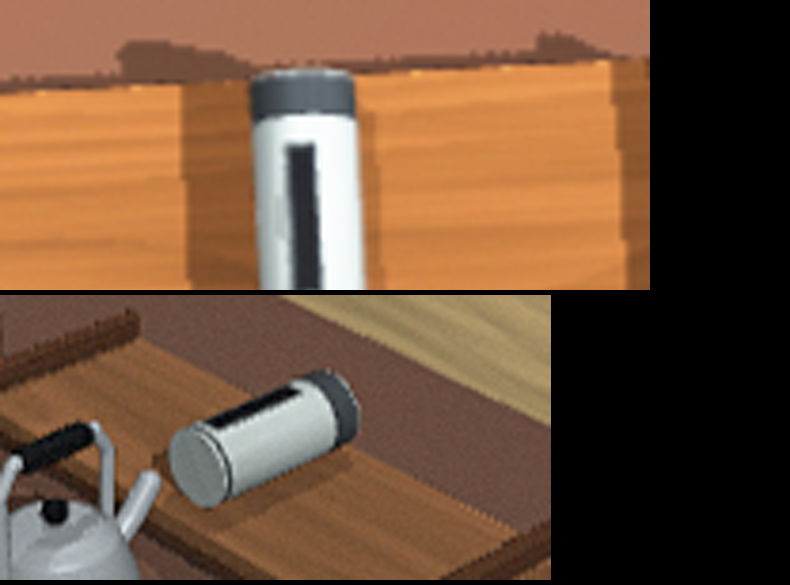

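The top crop shows the window strip running along the canister's top at (302,215), at −0.2° from straight up, and the side crop agrees at (255,405). I'll do a last check of the kettle and the bystanders, then hand in.

Run:
```python
from meas import *
np.set_printoptions(precision=4,suppress=True)
A=np.load("c_side.npz")["P"]; s=cam("side"); B=cloud(s)
for k,bx,z in(("mug",(268,250,310,308),.03),("mill",(180,182,208,232),.03),("bowl",(340,270,392,312),.02),("jar",(194,150,222,192),.05)):
    f=lambda P:(lambda q:np.nanmedian(q[q[:,2]>z],0))(reg(P,*bx)); print(k,f(B)-f(A))
q=B[170:275,190:290].reshape(-1,3); b=q[(q[:,2]>.02)&(q[:,2]<.05)&(np.hypot(q[:,0]-.456,q[:,1])<.075)]
print("belly",*circ(b),"handle top",np.nanmax(q[(np.hypot(q[:,0]-.456,q[:,1])<.04)][:,2]))
c,o=fine(n=2); print(c,o["top"]); st=env.state(); print(st["clock"],st["force"])
ok=abs(o["top"]["ang"])<2 
if ok: print(env.job_done())
```

```text
mug [ 0.0003 -0.0005  0.0004]
mill [-0.0002  0.     -0.0005]
bowl [ 0.001  -0.0007  0.0003]
jar [ 0.0006  0.0006 -0.0006]
belly [ 0.4535 -0.0052] 0.05372886084397979 handle top 0.15708145354025194
[0.6681 0.0228] {'t0': np.float64(0.1), 'z0': np.float64(70.52), 'ang': np.float64(-0.4), 'span': array([-12.8,  11.5])}
31.5 [ 0.4292 -0.4057  0.291 ]
the job is handed in; nothing more can be done
None
```

The job is handed in at 31.5 s: the kettle stands upright on the trivet about 3–4 mm off centre, the canister lies still on the riser with its window about 0.4° from straight up, and the mug, mill, bowl and jar are unmoved to within about 1 mm.

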